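Build the pearl-grading sieve stack

TASK

Get the pearl-grading sieves ready for use: on the receiving pan where it stands, build the stack one piece at a time from the bottom up, the fine sieve first, then the medium, then the coarse (so the biggest pearls stay on top), and close it with the lid. Each piece must sit fully home, its spigot down inside the piece below, so the stack stands straight; leave the bowl of pearls, the oyster knife and the whetstone where they are.

Things in the scene. Friction and masses are not known exactly. Their poses are not given: they have to be found in the camera images.
- pan: Receiving pan: a plain bare-metal round cup with a solid floor and no holes, 60 mm in outer diameter (61 at the beaded rim), 30 mm tall, mouth 53 mm wide, floor 4 mm above its underside. It stands loose on the bench, 0.22 kg. Origin: centre of its underside, z up along its axis. It must stay within 30 mm of where it stands.
- fine_sieve: Fine sieve, plate with 37 small holes of 5 mm: bare-metal round frame, 60 mm outer diameter (61 at the top rim), 34 tall, 0.11 kg. Stands on a spigot 8 mm high, diameter 49, tapering to 43 at the foot; flat shoulder above it. Open mouth 53 mm wide, 20 deep to the plate. Origin: centre of the spigot's underside, z up its axis. Seated on the pan, its origin is 22 mm above the pan's.
- medium_sieve: Medium sieve, plate with 19 holes of 8 mm: bare-metal round frame, 60 mm outer diameter (61 at the top rim), 34 tall, 0.11 kg. Stands on a spigot 8 mm high, diameter 49, tapering to 43 at the foot; flat shoulder above it. Open mouth 53 mm wide, 20 deep to the plate. Origin: centre of the spigot's underside, z up its axis. Seated on the fine sieve, its origin is 26 mm above that one's.
- coarse_sieve: Coarse sieve, plate with 7 large holes of 14 mm: bare-metal round frame, 60 mm outer diameter (61 at the top rim), 34 tall, 0.11 kg. Stands on a spigot 8 mm high, diameter 49, tapering to 43 at the foot; flat shoulder above it. Open mouth 53 mm wide, 20 deep to the plate. Origin: centre of the spigot's underside, z up its axis. Seated on the medium sieve, its origin is 26 mm above that one's.
- lid: Lid: bare-metal disc 60 mm in diameter with the same 8 mm spigot beneath (49 mm, tapering to 43) on which it stands; the disc runs from 8 to 13 mm above the foot, and a round knob 18 mm in diameter rises from 13 to 33 mm. Origin: centre of the spigot's underside, z up. 0.09 kg. Seated on a sieve, its origin is 26 mm above that one's.
- pearl_bowl: A bystander, to be left alone. White china bowl of pearls, 96 mm across the rim, 40 mm tall. Origin: centre of its underside.
- oyster_knife: A bystander, to be left alone. Oyster knife lying flat: wooden handle 100 mm long and 26 mm thick, steel blade 76 mm. Origin: on the bench under the middle, about 15 mm behind the handle's blade end; its x axis points to the blade.
- whetstone: A bystander, to be left alone. Dark grey whetstone, 150 x 50 x 25 mm, lying flat. Origin: centre of its underside; x along its length.
Things that resemble listed ones, but are neither listed nor needed, are in the scene too. Leave any blue or green look-alike of the pan alone.

How it is judged:
By the outcome, as a careful person would: the job done as asked, in the order asked, and still so for the second after the job is handed in, with the robot touching nothing.
It also fails if it takes over 128 s, if anything falls off the work surface, if the arm or the gripper's body presses on something with over 40 N, if the wrist force passes 120 N, or if a joint passes its speed limit or range.

ROBOT

A 6-joint arm with a two-finger parallel gripper is mounted at the origin on the work surface. World frame = base frame: x ahead of the robot, y to its left, z up, the work surface at z = 0. Lengths are in mm, angles in rad, forces in N, time in s.
With the tool pointing down it reaches from about 350 to 975 mm from the base axis. Payload 7.1 kg.
Tool frame: the origin (TCP) lies between the finger pads; the fingertips stand 14 mm ahead of it and the grasp point (between the pads) lies 5 mm behind it; z points along the fingers, y is the line along which they close (so a half turn about z gives the same grasp; the last joint's range is limited). The gripper opens to 88 mm and grips with 3 to 60 N. Pads are 20 mm wide; open, the fingers measure 115 mm over their backs; the gripper's body (75 mm by 178 mm) begins 61 mm behind the grasp point.
Start: joints at [-1.348, 0.423, 1.63, -0, 1.089, -0.019], TCP at [149.676, -606.797, 236.675] pointing down, gripper open.
Joint ranges: [-3, 3], [-0.9, 2.11], [0.09, 2.58], [-1.31, 4.45], [0.11, 2.69], [-2.54, 2.54]. Speed limits (rad/s): [2.39, 2.39, 3.01, 3.14, 3.14, 3.14].

INTERFACE

Orientations are given as a rotation vector (axis times angle).
In Python, from workcell import ctrl gives the robot as it stands. The module is installed in compiled form; this text tells all that it offers.
- The arm moves only by the tool servo_tool, never from a script. Its argument "plan" is a list of rows, each a list of 3 entries, a list of its own where there are three numbers: the closure, from 0 (fully open) to 1 (shut), then the shift along the world's x, y, z in mm, then the turn about the world's z in degrees. In form: [[hand, [x, y, z], yaw], ...]. A call has 1 to 10 rows; each row is the pose to reach, as a shift and turn from the pose commanded when the call began; what a row does not reach only later rows make up. A row lasts 1/12 s, in which the tool goes at most 41.7 mm and 7.16 degrees, less where a joint would pass 70% of its speed; a pose out of reach is approached as far as the arm can. A call with a gripper value outside its range is refused whole. The fingers move at their own pace and stop on an object; the grip force is fixed at half the most. Time passes only in rows, so rows that repeat a pose let the fingers close. It gives the time, the measured TCP pose, the force, the opening and the grip force at its end, in the units of the state.
- ctrl.get_obs(): the state, without advancing time (a new reading comes with each control period).
- ctrl.get_image(name): name is "scene" or "side" or "wrist"; returns the picture (480x640x3 uint8, blue, green, red); there is no depth.
- ctrl.camera_info(name): a dict with "fovy" (degrees; the focal length in pixels is half the picture's height over the tangent of half this angle, whatever the lens; pixels are square), "cx", "cy" (the principal point, pixels), "rvec" (rotation vector, rad) and "tvec" (3), from world to camera coordinates, as OpenCV has them; the wrist camera has in their place "T_tool_cam" (4x4, takes a point from camera to tool coordinates, whose origin is the TCP and whose axes are the flange's). Camera axes: x right, y down, z forward; pixel columns grow to the right and rows downward; lengths in mm; the calibration is good to about 2 mm. The wrist camera is an equidistant fisheye: a pixel r from the principal point sees the ray r / f radians off the axis. A picture is of the moment at which its call begins: read the wrist's pose just before it. camera_info takes no time and is no camera call.
- ctrl.close_job(): hands the job in; it is judged then, once.
The state is a dict: "t": time; "qpos": joint angles; "qvel": joint speeds; "joint_torque": joint torques, N m; "ee_pos": TCP position; "orientation": TCP orientation; "ft_force": force on the tool from outside, world axes, zero at the start; "moment": the same for the moment, N m; "width": finger opening in mm; "grasp_force": force on a finger pad.
Only numpy, scipy, OpenCV 4.12 (cv2) and the standard library are available. Lean on these libraries where they do the work, as an engineer would, in place of code of your own. Each camera call takes 0.05 s, during which the arm holds its last target. There are 200 camera calls.

## Working session

There is one attempt and no reset: what is moved stays moved. The work goes in short steps, Python scripts to look and compute and a tool call to move; the robot and the scene stay as the last step left them, time stands still between calls to the robot, and variables do not carry over. Pictures are saved under pics/ and viewed, at most 14 in all, crops included, and the job is handed in when it is done.

Besides the shell and the picture viewer there is one more tool, called by a JSON object that holds its "fn" and its "kwargs", one argument or row to a line. servo_tool: Moves the arm, as the interface text tells. Its arguments: {"type":"object","properties":{"plan":{"type":"array"}},"required":["plan"]}

```bash
mkdir -p pics; python3 - <<'E'
from workcell import ctrl
import cv2,numpy as np
o=ctrl.get_obs();print(o['t'],o['ee_pos'],o['orientation'],o['width'])
for n in ['scene','side','wrist']:
    cv2.imwrite(f'pics/{n}0.png',ctrl.get_image(n)); print(n,ctrl.camera_info(n))
E
```

```text
0.0 [ 149.53359976 -606.30605175  235.89293462] [-3.11715433e+00 -3.78715231e-01  2.72317151e-04] 87.83197638657046
scene {'fovy': 42.33982575893728, 'cx': 327.03579933048604, 'cy': 241.95499164350244, 'rvec': array([ 2.07535359,  0.92873477, -0.47552224]), 'tvec': array([-339.38283724, -228.28273534, 1661.35291136])}
side {'fovy': 54.40787884746795, 'cx': 324.3256098419646, 'cy': 239.46206176214514, 'rvec': array([ 0.63155881, -2.56179813,  1.27437981]), 'tvec': array([471.03929821, 190.31457826, 910.99397544])}
wrist {'fovy': 65.70646984690485, 'cx': 323.99688441305364, 'cy': 233.55915653267243, 'T_tool_cam': array([[ 6.84355228e-05, -9.70119104e-01, -2.42629182e-01,
         6.59416194e+01],
       [ 9.99999775e-01, -9.53643831e-05,  6.63359270e-04,
        -1.25289091e+00],
       [-6.66675683e-04, -2.42629173e-01,  9.70118879e-01,
        -1.48475306e+02],
       [ 0.00000000e+00,  0.00000000e+00,  0.00000000e+00,
         1.00000000e+00]])}
```

View pics/scene0.png

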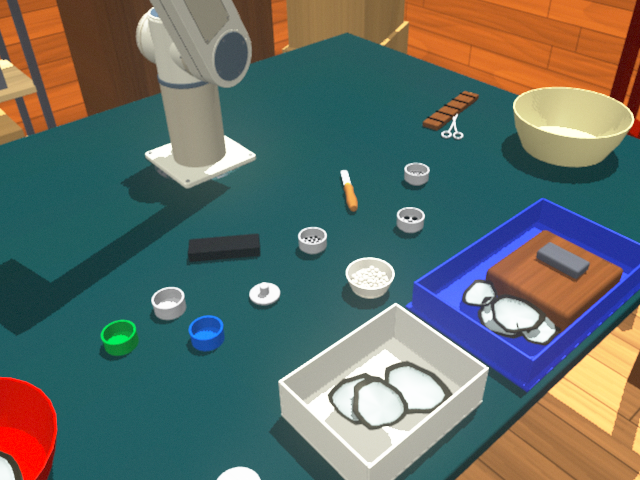

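View pics/side0.png

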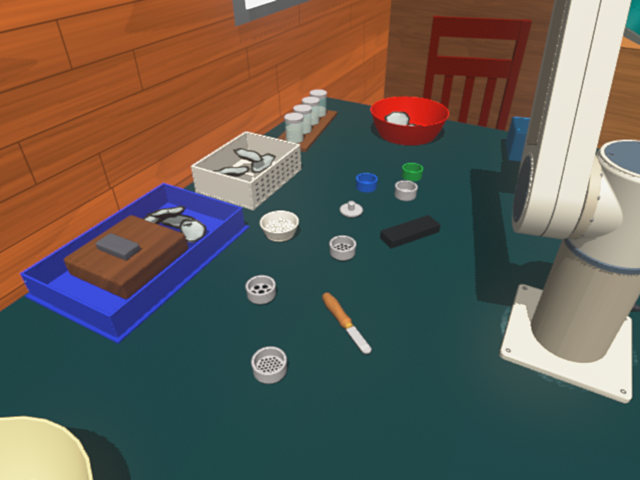

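Candidates for the pan are the bare-metal cup at scene (169,303), the blue cup (207,333) and the green cup (119,338); I choose the bare-metal one. The sieves are at (312,240), (410,219) and (416,173), and the lid is at (264,293). I'll check these in one close crop montage.

```bash
cat > h.py <<'E'
import cv2,numpy as np
from workcell import ctrl
def K(i):
    f=240/np.tan(np.radians(i['fovy']/2)); return np.array([[f,0,i['cx']],[0,f,i['cy']],[0,0,1]])
def ray(name,uv,z):
    i=ctrl.camera_info(name);R=cv2.Rodrigues(i['rvec'])[0];c=-R.T@i['tvec']
    d=R.T@np.linalg.inv(K(i))@np.array([*uv,1.]);return c+d*(z-c[2])/d[2]
def proj(name,P):
    i=ctrl.camera_info(name);return cv2.projectPoints(np.float64(P).reshape(-1,1,3),i['rvec'],i['tvec'],K(i),None)[0][:,0]
E
python3 - <<'E'
from h import *
S=cv2.imread('pics/scene0.png');D=cv2.imread('pics/side0.png')
P=dict(pan=((169,298),(405.5,186),30),lid=((264,288),(351,205),33),A=((312,235),(343,242),34),B=((410,214),(261,284),34),C=((416,168),(269,357),34))
r=[]
for n,(s,d,z) in P.items():
    print(n,ray('scene',s,z).round(),ray('side',d,z).round())
    r.append(np.vstack([cv2.resize(im[int(v)-22:int(v)+28,int(u)-26:int(u)+26],(156,150),interpolation=2) for im,(u,v) in((S,s),(D,d))]))
cv2.imwrite('pics/m1.png',np.hstack(r))
E
```

```text
pan [ 466. -358.   30.] [ 458. -351.   30.]
lid [ 568. -209.   33.] [ 550. -186.   33.]
A [503. -32.  34.] [499. -32.  34.]
B [591. 179.  34.] [588. 179.  34.]
C [467. 335.  34.] [469. 332.  34.]
```

View pics/m1.png

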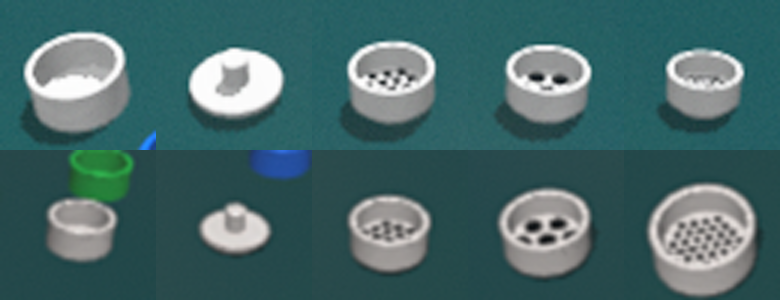

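View pics/wrist0.png

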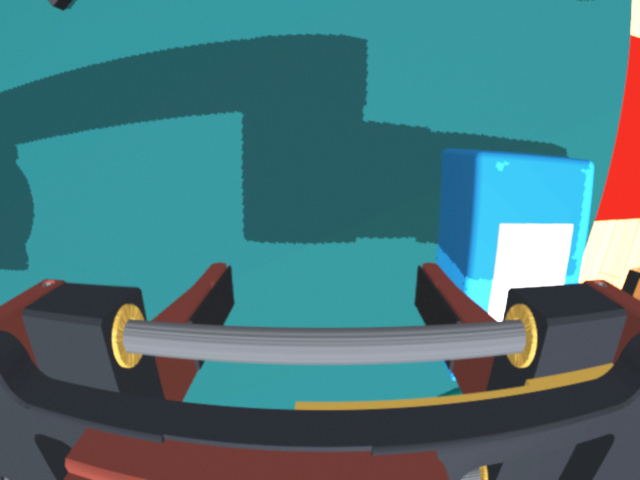

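A (312,240) shows 19 holes, so it is the medium sieve. B (410,219) has 7 large holes and is the coarse. C (416,173) has 37 small holes and is the fine. The pan is the solid bare-metal cup at (169,303). Next I fit silhouettes in both cameras.

```bash
cat >> h.py <<'E'
from scipy.optimize import minimize
PROF=dict(sieve=[(21.5,0),(24.5,8),(30,8),(30,30),(30.5,34)],pan=[(30,0),(30,26),(30.5,30)],lid=[(21.5,0),(24.5,8),(30,8),(30,13)],knob=[(9,13),(9,33)],bowl=[(25,0),(48,40)])
def sil(name,x,y,kinds,z0=0,shape=(480,640),s=4):
    m=np.zeros((shape[0]*s,shape[1]*s),np.uint8);a=np.linspace(0,2*np.pi,60)
    for k in kinds:
        P=[(x+r*np.cos(t),y+r*np.sin(t),z+z0) for r,z in PROF[k] for t in a]
        cv2.fillConvexPoly(m,cv2.convexHull(((proj(name,P)+.5)*s).round().astype(np.int32)),1)
    return cv2.resize(m.astype(np.float32),shape[::-1],interpolation=cv2.INTER_AREA)
def mask(img,uv,w=30):
    hsv=cv2.cvtColor(img,cv2.COLOR_BGR2HSV);m=((hsv[...,1]<70)&(hsv[...,2]>85)).astype(np.uint8)
    b=np.zeros_like(m);u,v=map(int,uv);b[v-w:v+w,u-w:u+w]=1;m*=b
    c,_=cv2.findContours(m,0,2);c=max(c,key=cv2.contourArea);o=np.zeros_like(m);cv2.drawContours(o,[c],-1,1,-1);return o
def fit(name,img,uv,kinds,p0,z0=0):
    m=mask(img,uv);f=lambda p:np.abs(sil(name,*p,kinds,z0)-m).sum()
    r=minimize(f,p0,method='Nelder-Mead',options=dict(initial_simplex=[p0,[p0[0]+6,p0[1]],[p0[0],p0[1]+6]],xatol=.2,fatol=.2));return r.x,r.fun,m.sum()
E
python3 - <<'E'
from h import *
I=dict(scene=cv2.imread('pics/scene0.png'),side=cv2.imread('pics/side0.png'))
P=dict(pan=((169,303),(405.5,190),(462,-355),['pan']),lid=((264,292),(351,209),(560,-198),['lid','knob']),med=((312,240),(343,247),(501,-32),['sieve']),coarse=((410,219),(261,289),(589,179),['sieve']),fine=((416,173),(269,363),(468,333),['sieve']))
for n,(s,d,p,k) in P.items():
    for c,uv in(('scene',s),('side',d)):
        x,f,a=fit(c,I[c],uv,k,p);print(n,c,x.round(1),round(float(f)),a)
for n,uv,z in(('blue',(207,325),30),('green',(119,330),30),('bowl',(370,270),40),('whet corners',(190,245),25),('w2',(260,240),25),('knife handle',(352,200),20)):print(n,ray('scene',uv,z).round())
E
```

```text
pan scene [ 461.4 -359.1] 33 953
pan side [ 458.8 -355.4] 34 424
lid scene [ 559.2 -203.8] 27 591
lid side [ 558.1 -201.3] 28 304
med scene [502.1 -31.9] 25 685
med side [499.8 -29. ] 43 590
coarse scene [592.3 178.4] 25 629
coarse side [590.7 180.6] 49 756
fine scene [469.  333.8] 25 508
fine side [467.5 337.7] 60 1124
blue [ 576. -343.   30.]
green [ 480. -468.   30.]
bowl [673. -27.  40.]
whet corners [ 345. -238.   25.]
w2 [ 432. -118.   25.]
knife handle [448. 136.  20.]
```

{"fn": "servo_tool", "kwargs": {
  "plan": [
    [0,[0,0,40],0],
    [0,[30,30,60],0],
    [0,[400,400,60],0],
    [0,[400,400,60],0],
    [0,[400,400,60],0],
    [0,[400,400,60],0],
    [0,[400,400,60],0],
    [0,[400,400,60],0],
    [0,[400,400,60],0],
    [0,[400,400,60],0]
  ]
}}

```text
t: 0.98
ee_pos: [413.0, -342.7, 295.8]
orientation: [-3.119, -0.379, 0.0]
ft_force: [1.1, -0.7, -0.3]
width: 88.1
grasp_force: 0.0
```

{"fn": "servo_tool", "kwargs": {
  "plan": [
    [0,[50,250,0],0],
    [0,[50,250,0],0],
    [0,[50,250,0],0],
    [0,[50,250,0],0],
    [0,[50,250,0],0],
    [0,[50,250,0],0],
    [0,[50,250,0],0],
    [0,[50,250,0],0],
    [0,[50,250,0],0],
    [0,[50,250,0],0]
  ]
}}

```text
t: 1.82
ee_pos: [461.9, -95.4, 295.8]
orientation: [3.119, 0.378, -0.0]
ft_force: [-0.2, -0.2, -0.0]
width: 87.8
grasp_force: 0.0
```

{"fn": "servo_tool", "kwargs": {
  "plan": [
    [0,[6,431,0],0],
    [0,[6,431,0],0],
    [0,[6,431,0],0],
    [0,[6,431,0],0],
    [0,[6,431,0],0],
    [0,[6,431,0],0],
    [0,[6,431,0],0],
    [0,[6,431,0],0],
    [0,[6,431,0],0],
    [0,[6,431,0],0]
  ]
}}

```text
t: 2.65
ee_pos: [468.7, 322.6, 295.7]
orientation: [3.119, 0.375, 0.0]
ft_force: [1.5, -0.2, -0.0]
width: 87.8
grasp_force: 0.0
```

{"fn": "servo_tool", "kwargs": {
  "plan": [
    [0,[0,14,-40],0],
    [0,[0,14,-80],0],
    [0,[0,14,-120],0],
    [0,[0,14,-150],0],
    [0,[0,14,-150],0],
    [0,[0,14,-150],0]
  ]
}}

```text
t: 3.15
ee_pos: [468.1, 334.4, 144.7]
orientation: [3.117, 0.375, -0.005]
ft_force: [0.1, -0.1, 0.2]
width: 88.1
grasp_force: 0.0
```

```bash
cat >> h.py <<'E'
from scipy.spatial.transform import Rotation as Ro
def wproj(P,o):
    i=ctrl.camera_info('wrist');f=240/np.tan(np.radians(i['fovy']/2));T=np.eye(4);T[:3,:3]=Ro.from_rotvec(o['orientation']).as_matrix();T[:3,3]=o['ee_pos']
    M=np.linalg.inv(T@i['T_tool_cam']);p=np.atleast_2d(P)@M[:3,:3].T+M[:3,3];r=np.hypot(p[:,0],p[:,1]);k=f*np.arctan2(r,p[:,2])/np.maximum(r,1e-9)
    return np.c_[i['cx']+k*p[:,0],i['cy']+k*p[:,1]]
def wray(uv,z,o):
    g=lambda p:np.sum((wproj([[p[0],p[1],z]],o)[0]-uv)**2)
    return minimize(g,o['ee_pos'][:2],method='Nelder-Mead').x
def wshot(fn,circ):
    o=ctrl.get_obs();im=ctrl.get_image('wrist');raw=im.copy()
    a=np.linspace(0,2*np.pi,80)
    for x,y,z,r in circ: cv2.polylines(im,[wproj(np.c_[x+r*np.cos(a),y+r*np.sin(a),0*a+z],o).round().astype(np.int32)],True,(0,0,255),1)
    cv2.imwrite(fn,im);return o,raw
E
python3 - <<'E'
from h import *
o,_=wshot('pics/w1.png',[(468,336,34,30.5),(468,336,34,26.5)])
print(o['t'],o['ee_pos'],o['ft_force'])
E
```

```text
3.15 [468.0622125  334.35264033 144.66530577] [ 0.1117213  -0.05668405  0.24550132]
```

View pics/w1.png

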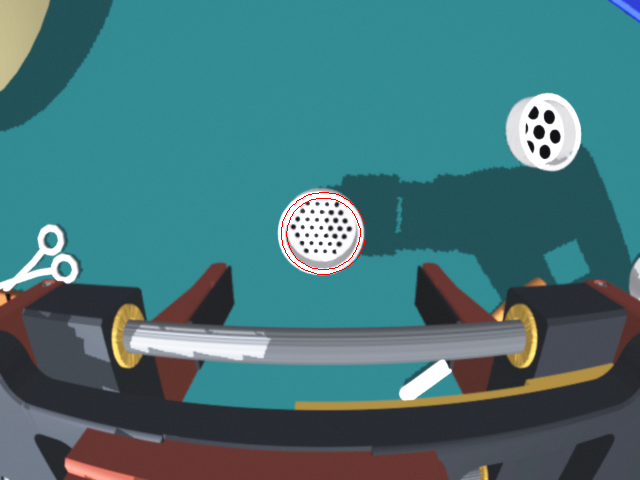

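The wrist view shows the fine sieve (37 holes) at about (321,231), close to the prediction. I'll fit it exactly.

```bash
cat >> h.py <<'E'
def wfit(img,o,kind,p0,z0=0,zm=None):
    a=np.linspace(0,2*np.pi,60);s=4
    pr=[q for q in PROF[kind]]
    hull=lambda x,y:cv2.convexHull(wproj([(x+r*np.cos(t),y+r*np.sin(t),z+z0) for r,z in pr for t in a],o).astype(np.float32))
    uv=wproj([[p0[0],p0[1],z0+20]],o)[0];hsv=cv2.cvtColor(img,cv2.COLOR_BGR2HSV)
    m=((hsv[...,1]<70)&(hsv[...,2]>110)).astype(np.uint8);b=np.zeros_like(m);u,v=map(int,uv);w=65;b[max(v-w,0):v+w,u-w:u+w]=1
    c,_=cv2.findContours(m*b,0,2);m=np.zeros_like(m);cv2.drawContours(m,[cv2.convexHull(max(c,key=cv2.contourArea))],-1,1,-1)
    def f(p):
        k=np.zeros((480*s,640*s),np.uint8);cv2.fillConvexPoly(k,((hull(*p)+.5)*s).round().astype(np.int32),1)
        return np.abs(cv2.resize(k.astype(np.float32),(640,480),interpolation=cv2.INTER_AREA)-m).sum()
    r=minimize(f,p0,method='Nelder-Mead',options=dict(initial_simplex=[p0,[p0[0]+4,p0[1]],[p0[0],p0[1]+4]],xatol=.1));return r.x,r.fun,m.sum()
E
python3 - <<'E'
from h import *
o=ctrl.get_obs();im=ctrl.get_image('wrist');print(o['ee_pos'],wfit(im,o,'sieve',[468,336]))
E
```

```text
[469.16880088 335.40288576 146.56437996] (array([467.55552435, 337.80627227]), np.float64(258.9375), np.uint64(5844))
```

{"fn": "servo_tool", "kwargs": {
  "plan": [
    [0,[-1,2,-40],0],
    [0,[-1,2,-80],0],
    [0,[-1,2,-105],0],
    [0,[-1,2,-120],0],
    [0,[-1,2,-120],0],
    [1,[-1,2,-120],0],
    [1,[-1,2,-120],0],
    [1,[-1,2,-120],0],
    [1,[-1,2,-120],0],
    [1,[-1,2,-120],0]
  ]
}}

```text
t: 4.08
ee_pos: [467.8, 338.7, 27.4]
orientation: [-3.118, -0.379, -0.004]
ft_force: [-0.6, -1.2, 8.4]
width: 59.8
grasp_force: 30.0
```

{"fn": "servo_tool", "kwargs": {
  "plan": [
    [1,[0,0,30],0],
    [1,[0,0,70],0],
    [1,[0,-20,105],0],
    [1,[0,-55,120],0],
    [1,[0,-90,120],0],
    [1,[0,-130,120],0],
    [1,[0,-170,120],0],
    [1,[0,-210,120],0],
    [1,[0,-250,120],0],
    [1,[0,-290,120],0]
  ]
}}

```text
t: 4.92
ee_pos: [466.5, 46.5, 146.4]
orientation: [3.119, 0.38, 0.001]
ft_force: [0.3, 0.0, -1.3]
width: 60.2
grasp_force: 30.0
```

{"fn": "servo_tool", "kwargs": {
  "plan": [
    [1,[-7,-40,0],0],
    [1,[-7,-80,0],0],
    [1,[-7,-120,0],0],
    [1,[-7,-160,0],0],
    [1,[-7,-200,0],0],
    [1,[-7,-240,0],0],
    [1,[-7,-280,0],0],
    [1,[-7,-320,0],0],
    [1,[-7,-355,0],0],
    [1,[-7,-355,0],0]
  ]
}}

```text
t: 5.75
ee_pos: [460.6, -312.9, 146.8]
orientation: [3.116, 0.372, 0.004]
ft_force: [0.1, 0.0, -0.5]
width: 59.5
grasp_force: 30.0
```

```bash
python3 - <<'E'
from h import *
o,im=wshot('pics/w2.png',[(460,-356,30,30.5)])
print(o['t'],o['ee_pos'],o['width'],wproj([[460,-356,30]],o))
cv2.imwrite('pics/w2raw.png',im)
E
```

```text
5.75 [ 460.583799   -312.86858111  146.79868906] 59.51271367122807 [[380.52598918 247.22479864]]
```

View pics/w2.png

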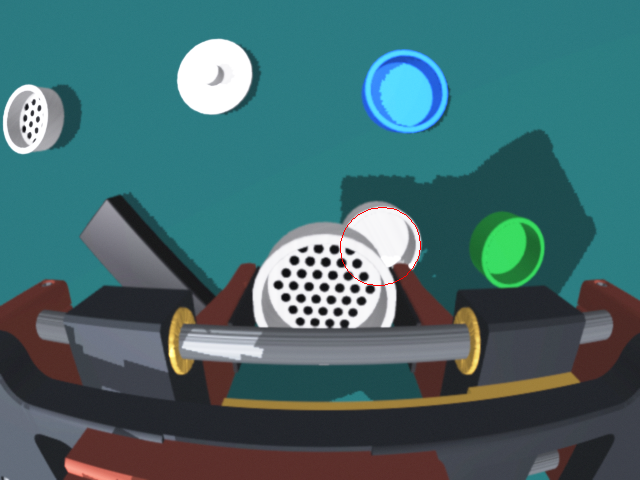

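The view shows the held fine sieve at (324,285), partly covering the pan at (381,243), with the blue cup at (405,92) and the green at (507,248). I'll back off in x to see the pan clear.

{"fn": "servo_tool", "kwargs": {
  "plan": [
    [1,[-35,-20,0],0],
    [1,[-70,-43,0],0],
    [1,[-70,-43,0],0],
    [1,[-70,-43,0],0],
    [1,[-70,-43,0],0]
  ]
}}

```text
t: 6.22
ee_pos: [390.0, -349.1, 146.1]
orientation: [-3.119, -0.378, -0.001]
ft_force: [0.2, 0.8, -0.5]
width: 60.3
grasp_force: 30.0
```

```bash
python3 - <<'E'
from h import *
o=ctrl.get_obs();im=ctrl.get_image('wrist')
x,f,a=wfit(im,o,'pan',[460,-356]);print(o['ee_pos'],'pan',x,f,a)
for n,k,p in(('lid','lid',[558,-202]),('med','sieve',[501,-30])): print(n,wfit(im,o,k,p))
z=o['ee_pos'][2]
aa=np.linspace(0,2*np.pi,80)
for c,(X,Y,Z,R) in enumerate([(x[0],x[1],30,30.5),(o['ee_pos'][0],o['ee_pos'][1],z+7.5,30.5),(o['ee_pos'][0],o['ee_pos'][1],z+7.5,26.5)]):
    cv2.polylines(im,[wproj(np.c_[X+R*np.cos(aa),Y+R*np.sin(aa),0*aa+Z],o).round().astype(np.int32)],True,(0,0,255),1)
cv2.imwrite('pics/w3.png',im)
E
```

```text
[ 390.03667662 -349.08266887  146.12942232] pan [ 460.64008379 -355.52455807] 363.1875 6103
lid (array([ 557.88636857, -200.06065992]), np.float64(24.75), np.uint64(1183))Traceback (most recent call last):
  File "<stdin>", line 4, in <module>
  File "h.py", line 44, in wfit
    c,_=cv2.findContours(m*b,0,2);m=np.zeros_like(m);cv2.drawContours(m,[cv2.convexHull(max(c,key=cv2.contourArea))],-1,1,-1)
                                                                                        ~~~^^^^^^^^^^^^^^^^^^^^^^^
ValueError: max() iterable argument is empty
```

```bash
python3 - <<'E'
from h import *
o=ctrl.get_obs();e=o['ee_pos']
wshot('pics/w3.png',[(460.6,-355.5,30,30.5),(460.6,-355.5,30,26.5),(e[0],e[1],e[2]+7.3,30.5),(e[0],e[1],e[2]+7.3,26.5)])
E
```

```text
(no output)
```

View pics/w3.png

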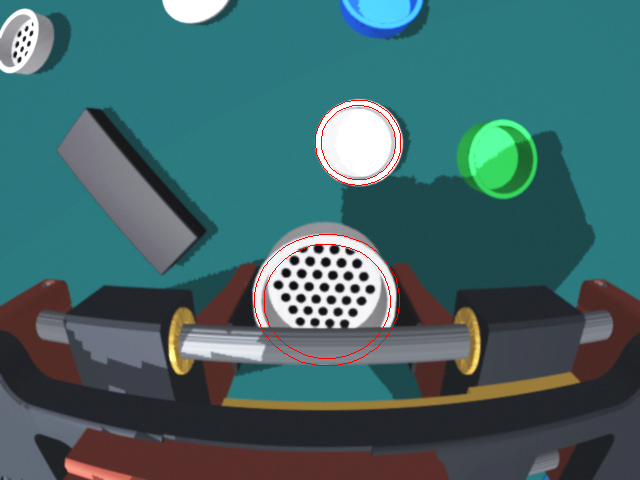

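The pan at (359,143) matches the fitted circles, and the held sieve rim at (326,300) sits concentric with the TCP. Lower onto the pan.

{"fn": "servo_tool", "kwargs": {
  "plan": [
    [1,[38,-4,0],0],
    [1,[70,-7,0],0],
    [1,[70,-7,-30],0],
    [1,[70,-7,-65],0],
    [1,[70,-7,-82],0],
    [1,[70,-7,-87],0],
    [1,[70,-7,-91],0],
    [1,[70,-7,-94],0],
    [1,[70,-7,-96],0],
    [1,[70,-7,-97],0]
  ]
}}

```text
t: 7.15
ee_pos: [460.6, -357.2, 49.8]
orientation: [3.117, 0.379, 0.002]
ft_force: [-0.4, -0.3, -1.3]
width: 59.9
grasp_force: 30.0
```

{"fn": "servo_tool", "kwargs": {
  "plan": [
    [1,[0,0,-1],0],
    [1,[0,0,-1.5],0],
    [1,[0,0,-1.5],0]
  ]
}}

```text
t: 7.4
ee_pos: [460.5, -357.3, 49.4]
orientation: [3.117, 0.378, 0.003]
ft_force: [-1.6, 2.8, 8.7]
width: 59.9
grasp_force: 30.0
```

{"fn": "servo_tool", "kwargs": {
  "plan": [
    [0,[0,0,-1],0],
    [0,[0,0,-1],0],
    [0,[0,0,-1],0],
    [0,[0,0,-1],0],
    [0,[0,0,20],0],
    [0,[0,0,55],0],
    [0,[0,0,95],0],
    [0,[0,0,98],0],
    [0,[0,0,98],0]
  ]
}}

```text
t: 8.15
ee_pos: [461.3, -358.1, 148.1]
orientation: [3.115, 0.378, 0.006]
ft_force: [-0.4, 0.3, 0.6]
width: 87.8
grasp_force: 0.0
```

```bash
python3 - <<'E'
from h import *
o,im=wshot('pics/w4.png',[(460.6,-355.5,56,30.5),(460.6,-355.5,56,26.5)])
print(o['ee_pos'],o['width'])
PROF['st']=[(30,0),(30,30),(30.5,56)]
print(wfit(im,o,'st',[460.6,-356]),wfit(im,o,'lid',[558,-201]))
s=ctrl.get_image('side');cv2.imwrite('pics/s4.png',s)
w=cv2.imread('pics/w4.png')[130:370,160:480];c=cv2.resize(s[150:220,360:440],(360,315),interpolation=2)
v=np.zeros((320,680,3),np.uint8);v[:240,:320]=w;v[:315,320:]=c;cv2.imwrite('pics/v4.png',v)
E
```

```text
[ 461.29722282 -358.0555137   148.10077101] 87.80117282966964
(array([ 460.33830533, -356.52896261]), np.float64(375.9375), np.uint64(7148)) (array([ 558.20375824, -200.27132034]), np.float64(164.125), np.uint64(3985))
```

View pics/v4.png

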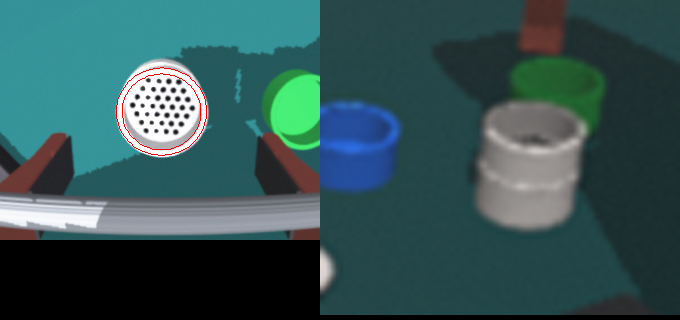

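Fine sieve is seated level with its shoulder on the pan rim. On to the medium.

{"fn": "servo_tool", "kwargs": {
  "plan": [
    [0,[5,40,0],0],
    [0,[10,80,0],0],
    [0,[15,120,0],0],
    [0,[20,160,0],0],
    [0,[25,200,0],0],
    [0,[30,240,0],0],
    [0,[35,280,0],0],
    [0,[40,318,0],0],
    [0,[40,328,0],0],
    [0,[40,328,0],0]
  ]
}}

```text
t: 9.08
ee_pos: [498.7, -26.5, 143.7]
orientation: [-3.117, -0.385, 0.005]
ft_force: [-1.0, -1.3, -0.2]
width: 87.9
grasp_force: 0.0
```

```bash
python3 - <<'E'
from h import *
import time
o=ctrl.get_obs();im=ctrl.get_image('wrist');print(o['t'],o['ee_pos'],wfit(im,o,'sieve',[500.5,-29]))
o=ctrl.get_obs();im=ctrl.get_image('wrist');print(o['t'],o['ee_pos'],wfit(im,o,'sieve',[500.5,-29]))
E
```

```text
9.0833 [498.66442954 -26.4551921  143.73022673] (array([500.38824463, -28.76168823]), np.float64(270.1875), np.uint64(5986))
9.1333 [498.82683986 -27.99468115 143.95913997] (array([500.4305563 , -28.58933687]), np.float64(254.625), np.uint64(5966))
```

{"fn": "servo_tool", "kwargs": {
  "plan": [
    [0,[1,-1,-40],0],
    [0,[1,-1,-80],0],
    [0,[1,-1,-105],0],
    [0,[1,-1,-118],0],
    [0,[1,-1,-118],0],
    [1,[1,-1,-118],0],
    [1,[1,-1,-118],0],
    [1,[1,-1,-118],0],
    [1,[1,-1,-118],0],
    [1,[1,-1,-118],0]
  ]
}}

```text
t: 10.02
ee_pos: [501.6, -30.0, 28.4]
orientation: [3.118, 0.379, 0.003]
ft_force: [-0.9, -2.7, 5.4]
width: 58.8
grasp_force: 30.0
```

{"fn": "servo_tool", "kwargs": {
  "plan": [
    [1,[0,0,25],0],
    [1,[0,0,65],0],
    [1,[0,0,105],0],
    [1,[0,-15,140],0],
    [1,[-5,-50,140],0],
    [1,[-10,-90,140],0],
    [1,[-15,-130,140],0],
    [1,[-20,-170,140],0],
    [1,[-25,-210,140],0],
    [1,[-30,-250,140],0]
  ]
}}

```text
t: 10.85
ee_pos: [470.2, -281.5, 168.0]
orientation: [3.118, 0.379, 0.001]
ft_force: [0.6, 0.1, -1.5]
width: 59.2
grasp_force: 30.0
```

{"fn": "servo_tool", "kwargs": {
  "plan": [
    [1,[-5,-38,0],0],
    [1,[-9,-75,0],0],
    [1,[-9,-75,-35],0],
    [1,[-9,-75,-65],0],
    [1,[-9,-75,-78],0],
    [1,[-9,-75,-83],0],
    [1,[-9,-75,-87],0],
    [1,[-9,-75,-90],0],
    [1,[-9,-75,-92],0],
    [1,[-9,-75,-92.5],0]
  ]
}}

```text
t: 11.68
ee_pos: [462.7, -355.0, 76.4]
orientation: [3.117, 0.38, 0.002]
ft_force: [-1.9, 1.1, 6.7]
width: 58.9
grasp_force: 30.0
```

{"fn": "servo_tool", "kwargs": {
  "plan": [
    [1,[0,0,-0.5],0],
    [0,[0,0,-0.5],0],
    [0,[0,0,-0.5],0],
    [0,[0,0,-0.5],0],
    [0,[0,0,-0.5],0],
    [0,[0,0,20],0],
    [0,[0,0,55],0],
    [0,[0,0,90],0],
    [0,[0,0,90],0],
    [0,[0,0,90],0]
  ]
}}

```text
t: 12.52
ee_pos: [463.1, -355.7, 167.1]
orientation: [3.115, 0.379, 0.005]
ft_force: [0.1, -0.8, -1.2]
width: 87.7
grasp_force: 0.0
```

```bash
python3 - <<'E'
from h import *
o,im=wshot('pics/w5.png',[(460.5,-356.5,82,30.5),(460.5,-356.5,82,26.5)])
print(o['ee_pos'],o['width'])
PROF['st']=[(30,0),(30,30),(30.5,82)]
print(wfit(im,o,'st',[460.6,-356]))
s=ctrl.get_image('side')
w=cv2.imread('pics/w5.png')[130:370,160:480];c=cv2.resize(s[140:220,360:440],(360,360),interpolation=2)
v=np.zeros((360,680,3),np.uint8);v[:240,:320]=w;v[:,320:]=c;cv2.imwrite('pics/v5.png',v)
E
```

```text
[ 463.07346495 -355.72093042  167.11984235] 87.74671191440076
(array([ 460.94016186, -354.53997514]), np.float64(315.5625), np.uint64(7552))
```

View pics/v5.png

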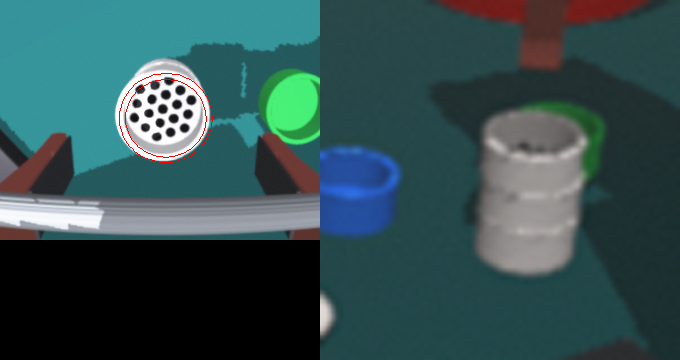

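The medium is home and the stack is straight. Next is the coarse.

{"fn": "servo_tool", "kwargs": {
  "plan": [
    [0,[9,40,0],0],
    [0,[90,376,0],0],
    [0,[90,376,0],0],
    [0,[90,376,0],0],
    [0,[90,376,0],0],
    [0,[90,376,0],0],
    [0,[90,376,0],0],
    [0,[90,376,0],0],
    [0,[90,376,0],0],
    [0,[90,376,0],0]
  ]
}}

```text
t: 13.45
ee_pos: [551.7, 25.7, 163.3]
orientation: [-3.117, -0.384, 0.003]
ft_force: [0.4, 0.2, -0.6]
width: 87.5
grasp_force: 0.0
```

{"fn": "servo_tool", "kwargs": {
  "plan": [
    [0,[38,161,0],0],
    [0,[38,161,0],0],
    [0,[38,161,0],0],
    [0,[38,161,0],0],
    [0,[38,161,0],0],
    [0,[38,161,-20],0],
    [0,[38,161,-20],0],
    [0,[38,161,-20],0]
  ]
}}

```text
t: 14.12
ee_pos: [588.1, 181.1, 142.7]
orientation: [3.118, 0.378, -0.008]
ft_force: [-0.3, -0.1, -0.5]
width: 88.0
grasp_force: 0.0
```

```bash
python3 - <<'E'
from h import *
for _ in 1,2:
  o=ctrl.get_obs();im=ctrl.get_image('wrist');print(o['t'],o['ee_pos'],wfit(im,o,'sieve',[591,181]))
E
```

```text
14.1167 [588.09740707 181.06069466 142.67874853] (array([590.54613825, 181.70694565]), np.float64(280.5), np.uint64(6057))
14.1667 [588.90819224 181.09780952 143.73264888] (array([590.7245726 , 181.74344966]), np.float64(292.1875), np.uint64(6015))
```

{"fn": "servo_tool", "kwargs": {
  "plan": [
    [0,[1,1,-40],0],
    [0,[1,1,-80],0],
    [0,[1,1,-105],0],
    [0,[1,1,-117],0],
    [0,[1,1,-117],0],
    [1,[1,1,-117],0],
    [1,[1,1,-117],0],
    [1,[1,1,-117],0],
    [1,[1,1,-117],0],
    [1,[1,1,-117],0]
  ]
}}

```text
t: 15.05
ee_pos: [591.8, 183.4, 29.4]
orientation: [-3.118, -0.379, -0.004]
ft_force: [-0.5, -0.9, 8.0]
width: 59.7
grasp_force: 30.0
```

{"fn": "servo_tool", "kwargs": {
  "plan": [
    [1,[0,0,25],0],
    [1,[0,0,65],0],
    [1,[0,0,105],0],
    [1,[0,-10,145],0],
    [1,[-8,-45,160],0],
    [1,[-17,-85,160],0],
    [1,[-26,-125,160],0],
    [1,[-35,-165,160],0],
    [1,[-44,-205,160],0],
    [1,[-53,-245,160],0]
  ]
}}

```text
t: 15.88
ee_pos: [537.0, -63.4, 188.5]
orientation: [3.118, 0.38, 0.001]
ft_force: [-0.1, -0.0, -0.6]
width: 59.7
grasp_force: 30.0
```

{"fn": "servo_tool", "kwargs": {
  "plan": [
    [1,[-10,-38,0],0],
    [1,[-20,-77,0],0],
    [1,[-30,-116,0],0],
    [1,[-40,-155,0],0],
    [1,[-50,-194,0],0],
    [1,[-60,-233,0],0],
    [1,[-70,-270,0],0],
    [1,[-77,-294,0],0],
    [1,[-77,-294,0],0],
    [1,[-77,-294,0],0]
  ]
}}

```text
t: 16.72
ee_pos: [460.2, -356.8, 188.0]
orientation: [-3.119, -0.375, -0.0]
ft_force: [0.4, -0.3, -1.1]
width: 59.6
grasp_force: 30.0
```

{"fn": "servo_tool", "kwargs": {
  "plan": [
    [1,[1,1,-35],0],
    [1,[1,1,-62],0],
    [1,[1,1,-73],0],
    [1,[1,1,-78],0],
    [1,[1,1,-81],0],
    [1,[1,1,-83],0],
    [1,[1,1,-84.5],0],
    [1,[1,1,-85.5],0],
    [1,[1,1,-86],0],
    [1,[1,1,-86],0]
  ]
}}

```text
t: 17.55
ee_pos: [462.6, -355.2, 103.4]
orientation: [3.118, 0.379, 0.002]
ft_force: [-0.5, 1.8, 5.1]
width: 59.5
grasp_force: 30.0
```

{"fn": "servo_tool", "kwargs": {
  "plan": [
    [1,[0,0,-0.5],0],
    [0,[0,0,-0.5],0],
    [0,[0,0,-0.5],0],
    [0,[0,0,-0.5],0],
    [0,[0,0,-0.5],0],
    [0,[0,0,20],0],
    [0,[0,0,55],0],
    [0,[0,0,80],0],
    [0,[0,0,80],0],
    [0,[0,0,80],0]
  ]
}}

```text
t: 18.38
ee_pos: [462.6, -355.4, 183.2]
orientation: [3.116, 0.379, 0.004]
ft_force: [-1.2, 0.6, -0.4]
width: 87.8
grasp_force: 0.0
```

```bash
python3 - <<'E'
from h import *
o,im=wshot('pics/w6.png',[(461,-355.5,108,30.5),(461,-355.5,108,26.5)])
print(o['ee_pos'],o['width'])
PROF['st']=[(30,0),(30,30),(30.5,108)]
print(wfit(im,o,'st',[460.6,-356]),wfit(im,o,'lid',[558,-200]))
s=ctrl.get_image('side')
w=cv2.imread('pics/w6.png')[130:370,160:480];c=cv2.resize(s[140:220,360:440],(360,360),interpolation=2)
v=np.zeros((360,680,3),np.uint8);v[:240,:320]=w;v[:,320:]=c;cv2.imwrite('pics/v6.png',v)
E
```

```text
[ 462.56274532 -355.40351025  183.24343422] 87.81014388811813
(array([ 462.40280685, -354.33597565]), np.float64(671.375), np.uint64(8032)) (array([ 558.43862271, -200.30528402]), np.float64(159.375), np.uint64(3376))
```

View pics/v6.png

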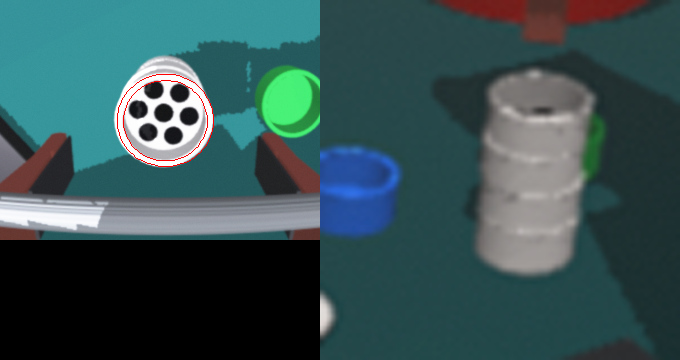

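The coarse is home too. Now the lid.

{"fn": "servo_tool", "kwargs": {
  "plan": [
    [0,[20,32,0],0],
    [0,[40,64,0],0],
    [0,[60,96,0],0],
    [0,[80,128,0],0],
    [0,[96,155,-10],0],
    [0,[96,155,-40],0],
    [0,[96,155,-40],0],
    [0,[96,155,-40],0]
  ]
}}

```text
t: 19.15
ee_pos: [555.7, -198.8, 139.3]
orientation: [-3.116, -0.38, 0.009]
ft_force: [-0.7, 0.2, 1.0]
width: 88.0
grasp_force: 0.0
```

```bash
python3 - <<'E'
from h import *
for _ in 1,2:
  o=ctrl.get_obs();im=ctrl.get_image('wrist');print(o['t'],o['ee_pos'],wfit(im,o,'lid',[558,-200]))
E
```

```text
19.15 [ 555.7478432  -198.82884693  139.25240862] (array([ 558.3745966 , -200.31448174]), np.float64(213.125), np.uint64(5038))
19.2 [ 556.65185956 -199.82069731  140.72500736] (array([ 558.49902805, -200.64031782]), np.float64(228.875), np.uint64(5001))
```

{"fn": "servo_tool", "kwargs": {
  "plan": [
    [0,[1,0,-40],0],
    [0,[1,0,-80],0],
    [0,[1,0,-102],0],
    [0,[1,0,-111],0],
    [0,[1,0,-111],0],
    [1,[1,0,-111],0],
    [1,[1,0,-111],0],
    [1,[1,0,-111],0],
    [1,[1,0,-111],0],
    [1,[1,0,-111],0]
  ]
}}

```text
t: 20.08
ee_pos: [559.5, -200.1, 32.0]
orientation: [3.118, 0.379, 0.003]
ft_force: [0.1, -0.3, -1.1]
width: 57.9
grasp_force: 0.0
```

{"fn": "servo_tool", "kwargs": {
  "plan": [
    [1,[0,0,0],0],
    [1,[0,0,0],0],
    [1,[0,0,0],0]
  ]
}}

```text
t: 20.33
ee_pos: [558.9, -199.8, 31.0]
orientation: [3.119, 0.379, 0.0]
ft_force: [-0.3, -0.3, 0.2]
width: 37.6
grasp_force: 0.0
```

{"fn": "servo_tool", "kwargs": {
  "plan": [
    [1,[0,0,0],0],
    [1,[0,0,0],0],
    [1,[0,0,0],0],
    [1,[0,0,0],0],
    [1,[0,0,0],0],
    [1,[0,0,0],0]
  ]
}}

```text
t: 20.83
ee_pos: [558.9, -199.8, 30.8]
orientation: [3.119, 0.379, 0.0]
ft_force: [-0.1, -0.2, -0.8]
width: 17.5
grasp_force: 30.0
```

{"fn": "servo_tool", "kwargs": {
  "plan": [
    [1,[0,0,30],0],
    [1,[0,0,70],0],
    [1,[0,0,110],0],
    [1,[0,0,145],0],
    [1,[-15,-25,160],0],
    [1,[-36,-57,160],0],
    [1,[-57,-90,160],0],
    [1,[-78,-124,160],0],
    [1,[-97,-155,160],0],
    [1,[-97,-155,160],0]
  ]
}}

```text
t: 21.67
ee_pos: [458.8, -359.2, 190.9]
orientation: [3.118, 0.372, -0.001]
ft_force: [-0.4, 0.3, -1.0]
width: 17.1
grasp_force: 30.0
```

{"fn": "servo_tool", "kwargs": {
  "plan": [
    [1,[0,0,-30],0],
    [1,[0,0,-44],0],
    [1,[0,0,-49],0],
    [1,[0,0,-49],0]
  ]
}}

```text
t: 22.0
ee_pos: [461.2, -353.8, 140.4]
orientation: [-3.116, -0.379, 0.003]
ft_force: [-0.0, 0.0, -0.5]
width: 17.4
grasp_force: 30.0
```

{"fn": "servo_tool", "kwargs": {
  "plan": [
    [1,[0,0,-3],0],
    [1,[0,0,-6],0],
    [1,[0,0,-8.5],0],
    [1,[0,0,-10.5],0],
    [1,[0,0,-11.5],0],
    [1,[0,0,-11.5],0]
  ]
}}

```text
t: 22.5
ee_pos: [462.1, -354.9, 130.7]
orientation: [3.118, 0.379, 0.001]
ft_force: [0.7, -0.4, 0.5]
width: 17.2
grasp_force: 30.0
```

{"fn": "servo_tool", "kwargs": {
  "plan": [
    [1,[0,0,-0.7],0],
    [1,[0,0,-1.2],0],
    [1,[0,0,-1.2],0]
  ]
}}

```text
t: 22.75
ee_pos: [462.4, -355.1, 130.6]
orientation: [3.118, 0.379, 0.002]
ft_force: [-0.6, 2.1, 10.2]
width: 17.5
grasp_force: 30.0
```

{"fn": "servo_tool", "kwargs": {
  "plan": [
    [0,[0,0,0.5],0],
    [0,[0,0,0.5],0],
    [0,[0,0,0.5],0],
    [0,[0,0,0.5],0],
    [0,[0,0,0.5],0],
    [0,[0,0,20],0],
    [0,[0,0,50],0],
    [0,[0,0,80],0],
    [0,[-50,0,100],0],
    [0,[-50,0,100],0]
  ]
}}

```text
t: 23.58
ee_pos: [410.3, -355.1, 231.5]
orientation: [3.116, 0.379, 0.001]
ft_force: [-0.1, -0.1, 0.1]
width: 80.6
grasp_force: 0.0
```

```bash
python3 - <<'E'
from h import *
o=ctrl.get_obs();print(o['t'],o['ee_pos'],o['width'],o['ft_force'])
s=ctrl.get_image('side');c=ctrl.get_image('scene')
v=np.zeros((480,800,3),np.uint8);v[:400,:400]=cv2.resize(s[130:230,355:455],(400,400),interpolation=2);v[:400,400:]=cv2.resize(c[230:330,115:215],(400,400),interpolation=2);cv2.imwrite('pics/v7.png',v)
cv2.imwrite('pics/c7.png',c)
E
```

```text
23.5833 [ 410.28125244 -355.0913133   231.53219715] 80.600133305768 [-0.08785065 -0.12173531  0.06293411]
```

View pics/v7.png

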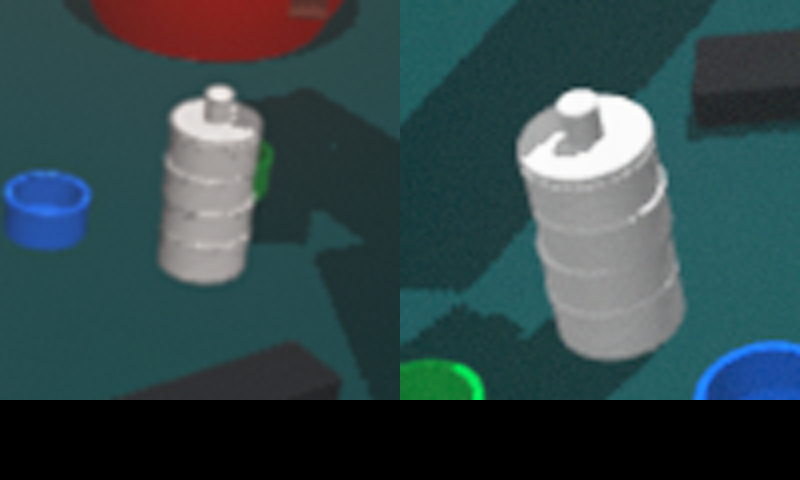

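View pics/c7.png

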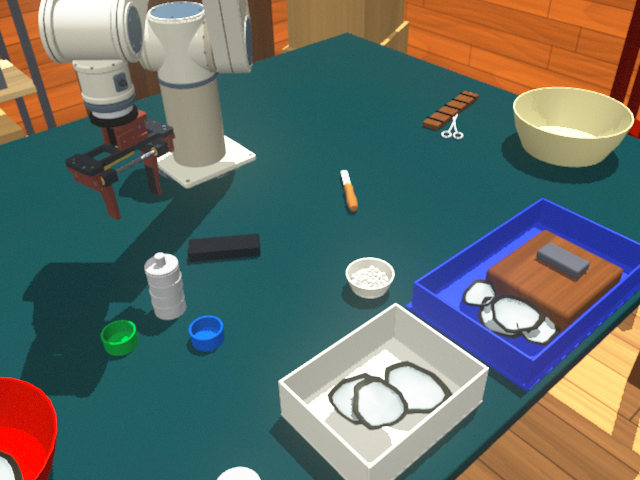

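```bash
python3 - <<'E'
from h import *
PROF['body']=[(30,0),(30,113)];PROF['kn']=[(9,113),(9,133)]
for n,uv in(('scene',(167,290)),('side',(407,175))):
    im=ctrl.get_image(n);m=mask(im,uv,45)
    f=lambda p:np.abs(sil(n,p[0],p[1],['body','kn'])-m).sum()
    r=minimize(f,[461,-355.5],method='Nelder-Mead',options=dict(initial_simplex=[[461,-355.5],[467,-355.5],[461,-349]]));print(n,r.x,r.fun,m.sum())
    print(proj(n,[[460.5,-356,0],[461.5,-355,133]]))
E
```

```text
scene [ 461.80337167 -358.14816362] 97.3125 2147
[[171.04380827 307.52567557]
 [159.3000878  254.18444358]]
side [ 458.85475206 -353.13147575] 60.4375 1046
[[404.31629272 194.12457993]
 [409.05850712 151.7505856 ]]
```

The silhouette of a straight, full-height (133 mm) stack fits both views, so the lean in the pictures is perspective. The bystanders have not moved. Handing in.

```bash
python3 -c "
from workcell import ctrl
print(ctrl.close_job())"
```

```text
the job is handed in; nothing more can be done
None
```

The job is handed in: the fine, medium and coarse sieves and the lid are stacked on the pan where it stood, each seated at its expected height, with the bowl, knife and whetstone left untouched, in about 24 s; no verdict came back.

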